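Cover the rearing tubs with their lids

TASK

Cover the four open rearing tubs, each with the lid of its own shape and size, so that every lid lies flat on the rim, centred and, for the square and the oblong one, squared up with its tub so that it overhangs evenly all round. Leave the amber bottle standing where it is.

Things in the scene. Friction and masses are not known exactly. Their poses are not given: they have to be found in the camera images.
- lid_round_big: flat blue-green plastic lid lying on the table, round, 118 mm diameter, 5 mm thick, flat underneath, about 35 to 130 g, with a grey grip in the middle of its upper side: an upright round knob of 22 mm diameter, 30 mm tall, its top 35 mm above the underside. Its outline is 18 mm larger than its tub's, so that it lies loosely on the rim and overhangs it by 9 mm all round; nothing keys or snaps. Origin: centre of its underside; z up
- lid_round_small: flat blue-green plastic lid lying on the table, round, 80 mm diameter, 5 mm thick, flat underneath, about 35 to 130 g, with a grey grip in the middle of its upper side: an upright round knob of 22 mm diameter, 30 mm tall, its top 35 mm above the underside. Its outline is 18 mm larger than its tub's, so that it lies loosely on the rim and overhangs it by 9 mm all round; nothing keys or snaps. Origin: centre of its underside; z up
- lid_square: flat blue-green plastic lid lying on the table, square, 100 by 100 mm, 5 mm thick, flat underneath, about 35 to 130 g, with a grey grip in the middle of its upper side: an upright bar 44 mm long (along x), 18 mm thick (along y), 30 mm tall, its top 35 mm above the underside. Its outline is 18 mm larger than its tub's, so that it lies loosely on the rim and overhangs it by 9 mm all round; nothing keys or snaps. Origin: centre of its underside; z up, x and y along the sides
- lid_long: flat blue-green plastic lid lying on the table, oblong, 126 mm (along x) by 76 mm (along y), 5 mm thick, flat underneath, about 35 to 130 g, with a grey grip in the middle of its upper side: an upright bar 44 mm long (along x), 18 mm thick (along y), 30 mm tall, its top 35 mm above the underside. Its outline is 18 mm larger than its tub's, so that it lies loosely on the rim and overhangs it by 9 mm all round; nothing keys or snaps. Origin: centre of its underside; z up
- tub_round_big: round tub, 100 mm outer diameter, open at the top with a pale rim, clear walls 4 mm thick, 55 mm high, brown soil 22 mm deep inside; fixed to the table, standing upright. Origin: centre of its underside; z up
- tub_round_small: round tub, 62 mm outer diameter, open at the top with a pale rim, clear walls 4 mm thick, 55 mm high, brown soil 22 mm deep inside; fixed to the table, standing upright. Origin: centre of its underside; z up
- tub_square: square tub, 82 by 82 mm outside, open at the top with a pale rim, clear walls 4 mm thick, 55 mm high, brown soil 22 mm deep inside; fixed to the table, standing upright. Origin: centre of its underside; z up, x and y along the sides
- tub_long: oblong tub, 108 mm (along x) by 58 mm (along y) outside, open at the top with a pale rim, clear walls 4 mm thick, 55 mm high, brown soil 22 mm deep inside; fixed to the table, standing upright. Origin: centre of its underside; z up
- tub_shut: a fifth tub, square, 62 by 62 mm, 55 mm high, fixed to the table and already covered by an 80 by 80 mm lid with a grip (not removable), 90 mm high in all; nothing to do here, only an obstacle. Origin: centre of its underside; z up
- bottle: upright amber glass bottle with a white cap, 38 mm diameter, 85 mm high, 150 g, standing loose among the things; it stays where it is. Origin: centre of its underside; z up
Things that resemble listed ones, but are neither listed nor needed, are in the scene too. What is shaped like the lid_round_big but brown or yellow is not meant.

How it is judged (in metres and radians):
At the end, for the whole second after the job is handed in: Each lid flat (0.06 rad) on its own tub's rim (underside 52 to 59 mm above the tub's), centred within 11 mm, square and oblong lids within 0.14 rad of their tubs' sides (square: any side), released, at rest; bottle upright (0.1 rad), within 30 mm of its start (horizontal distance between lid_round_big and tub_round_big below 0.011 m and z of lid_round_big in the frame of tub_round_big between 0.052 and 0.059 m and angle between each of lid_round_big, lid_round_small, lid_square, lid_long's own z axis and vertical below 0.06 rad and linear speed of each of lid_round_big, lid_round_small, lid_square, lid_long below 0.02 m/s and angular speed of each of lid_round_big, lid_round_small, lid_square, lid_long below 0.1 rad/s and horizontal distance between lid_round_small and tub_round_small below 0.011 m and z of lid_round_small in the frame of tub_round_small between 0.052 and 0.059 m and horizontal distance between lid_square and tub_square below 0.011 m and z of lid_square in the frame of tub_square between 0.052 and 0.059 m and horizontal distance between lid_long and tub_long below 0.011 m and z of lid_long in the frame of tub_long between 0.052 and 0.059 m and angle between the x axis of lid_long and the x axis of tub_long, either way round below 0.14 rad and (angle between the x axis of lid_square and the x axis of tub_square, either way round below 0.14 rad or angle between the x axis of lid_square and the y axis of tub_square, either way round below 0.14 rad) and angle between bottle's own z axis and vertical below 0.1 rad and distance of bottle from where it was at the start of the episode below 0.03 m); the robot touches nothing.
It fails at once if the bottle is knocked over or pushed more than 30 mm away (angle between bottle's own z axis and vertical above 0.5 rad or distance of bottle from where it was at the start of the episode above 0.03 m).
It also fails if it takes over 109 s, if anything falls off the work surface, if the arm or the gripper's body presses on something with over 40 N, if the wrist force passes 120 N, or if a joint passes its speed limit or range.

ROBOT

A 6-joint arm with a two-finger parallel gripper is mounted at the origin on the work surface. World frame = base frame: x ahead of the robot, y to its left, z up, the work surface at z = 0. Lengths are in m, angles in degrees, forces in N, time in s.
With the tool pointing down it reaches from about 0.325 to 0.775 m from the base axis. Payload 5.5 kg.
Tool frame: the origin (TCP) lies midway between the tips of the shut fingers; the grasp point (between the pads) lies 19 mm behind it; z points along the fingers, y is the direction in which the jaws open and shut (so a half turn about z gives the same grasp; the last joint's range is limited). The gripper opens to 88 mm and grips with 3 to 60 N. Pads are 20 mm wide; open, the fingers measure 115 mm over their backs; the gripper's body (75 mm by 178 mm) begins 61 mm behind the grasp point.
Start: joints at [-66.561, 5.22, 70.514, -0, 104.267, -3.249], TCP at [0.269, -0.536, 0.223] pointing down, gripper open.
Joint ranges: [-164.24, 164.24], [-49.07, 125.15], [9.68, 141.18], [-86.29, 266.29], [3.28, 154.24], [-151.56, 151.56]. Speed limits (degrees/s): [147.25, 147.25, 172.46, 180, 180, 180].

INTERFACE

Orientations are given as a 3x3 rotation matrix whose columns are the frame's x, y, z axes.
In Python, from workcell import monitor, cams, ticket gives the robot as it stands.
- The arm moves only by the shell command python3 -m pendant 'ROWS' [FORCE]. ROWS is JSON, a list that holds one entry, the list of rows, each a list of 5 numbers: the opening, from 0 (shut) to 1 (fully open), then the shift along the tool's x, y, z in units of 30 mm (1.0 is 30 mm), then the turn about the tool's z in units of 8 degrees (1.0 is 8 degrees). A call has 1 to 12 rows; each row is the pose to reach, as a shift and turn from the pose commanded when the call began, along the tool's axes at that moment; what a row does not reach only later rows make up. A row lasts 1/8 s, in which the tool goes at most 62.5 mm and 10.7 degrees, less where a joint would pass 70% of its speed; a pose out of reach is approached as far as the arm can. A call with a gripper value outside its range is refused whole. The fingers move at their own pace and stop on an object; FORCE is the grip in N (left out, the last holds). Time passes only in rows, so rows that repeat a pose let the fingers close. It gives the time, the measured TCP pose, the force and the opening at its end, in the units of the state.
- monitor.sense(): the state, without advancing time (a new reading comes with each control period).
- cams.get_image(name): name is "side" or "top"; returns the picture (400x640x3 uint8, red, green, blue); there is no depth.
- cams.calibration(name): a dict with "intrinsics" (3x3 intrinsics, pixels), "cam_to_world" (4x4, takes a point from camera to world coordinates). Camera axes: x right, y down, z forward; pixel columns grow to the right and rows downward; lengths in m; the calibration is good to about 2 mm. A picture is of the moment at which its call begins. calibration takes no time and is no camera call.
- ticket.job_done(): hands the job in, once; it reports no verdict.
The state is a dict: "time_s": time; "joint_positions": joint angles; "joint_vel": joint speeds; "effort": joint torques, N m; "tool_pos": TCP position; "eef_rot": TCP orientation; "contact_force": force on the tool from outside, world axes, zero at the start; "wrist_torque": the same for the moment, N m; "finger_gap": finger opening in m.
Only numpy, scipy, OpenCV 4.12 (cv2) and the standard library are available. Lean on these libraries where they do the work, as an engineer would, in place of code of your own. Each camera call takes 0.05 s, during which the arm holds its last target.

## Working session

There is one attempt and no reset: what is moved stays moved. The work goes in short steps, Python scripts to look and compute and a shell command to move; the robot and the scene stay as the last step left them, time stands still between calls to the robot, and variables do not carry over. Pictures are saved under pics/ and viewed, and the job is handed in when it is done.

```bash
ls; mkdir -p pics
python3 - <<'E'
from workcell import monitor, cams, ticket
import cv2,numpy as np
np.set_printoptions(precision=4,suppress=True)
s=monitor.sense()
for k in s: print(k,s[k])
for n in("top","side"):
    c=cams.calibration(n);print(n,np.array(c["intrinsics"]),np.array(c["cam_to_world"]))
    im=cams.get_image(n);cv2.imwrite(f"pics/{n}0.png",im[:,:,::-1])
E
```

```text
pics
time_s 0.0
joint_positions [-66.5592   5.2635  70.5809  -0.     104.265   -3.2487]
joint_vel [-0.0254  0.0221 -0.019  -0.0851  0.0585  0.0169]
effort [ -0.0016 -44.6444 -40.6443   0.0694   0.0295  -0.0001]
tool_pos [ 0.2694 -0.5358  0.2215]
eef_rot [[ 0.8935  0.4492 -0.0008]
 [ 0.4492 -0.8935  0.0018]
 [ 0.0001 -0.0019 -1.    ]]
contact_force [ 0.0953  0.2451 -0.679 ]
wrist_torque [ 0.0269 -0.0006 -0.0477]
finger_gap 0.08775472912975421
top [[477.2363   0.     318.5835]
 [  0.     477.2363 200.9883]
 [  0.       0.       1.    ]] [[-0.0119 -0.9897  0.1428  0.2507]
 [-0.9997  0.0145  0.0173 -0.0125]
 [-0.0192 -0.1426 -0.9896  1.5916]
 [ 0.      0.      0.      1.    ]]
side [[464.6686   0.     321.5482]
 [  0.     464.6686 199.0962]
 [  0.       0.       1.    ]] [[-0.939  -0.2257  0.2594  0.0739]
 [-0.3439  0.617  -0.7078  1.0214]
 [-0.0003 -0.7539 -0.657   0.9875]
 [ 0.      0.      0.      1.    ]]
```

View pics/top0.png

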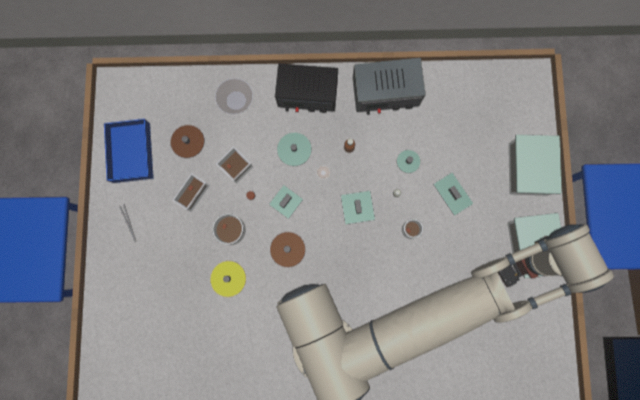

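View pics/side0.png

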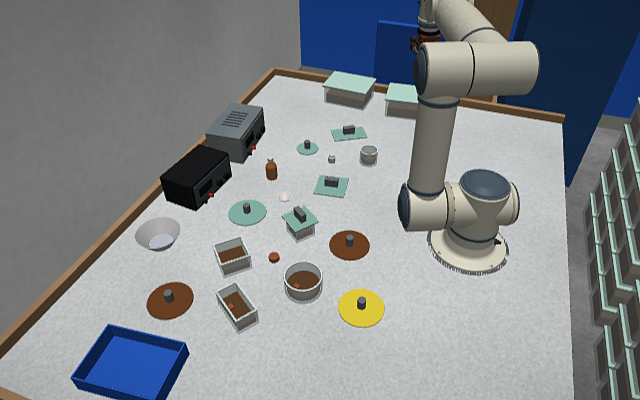

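Top view candidates:
- lid_round_big is at (294,149), the blue-green one. The brown ones at (187,141) and (288,249) and the yellow one at (228,279) are decoys.
- lid_round_small is at (408,161) and lid_long at (453,193).
- lid_square is at (358,208). The raised one at (286,201) is tub_shut.
- Tubs: square (235,165), long (190,192), round big (229,230), round small (413,229).
- The bottle is at (349,146).

I'll enlarge crops to confirm these.

Run:
```python
import cv2
a=cv2.imread("pics/top0.png")
cv2.imwrite("pics/cA.png",cv2.resize(a[125:265,165:325],None,fx=5,fy=4.999/1.17*1.17*0.85/0.85 if 0 else 5,interpolation=cv2.INTER_CUBIC)[:600] if 0 else cv2.resize(a[135:255,165:325],None,fx=5,fy=5,interpolation=cv2.INTER_CUBIC))
cv2.imwrite("pics/cB.png",cv2.resize(a[130:250,325:485],None,fx=5,fy=5,interpolation=cv2.INTER_CUBIC))
```

```text
(no output)
```

View pics/cA.png

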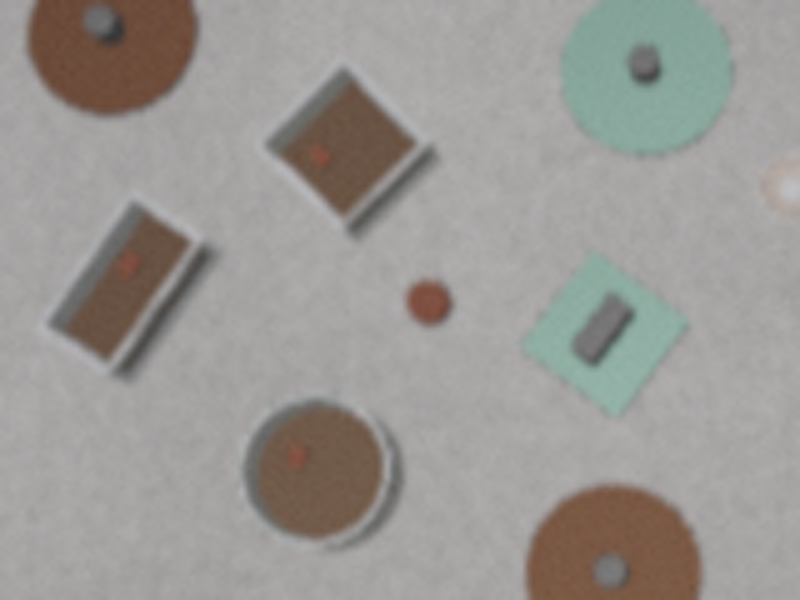

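View pics/cB.png

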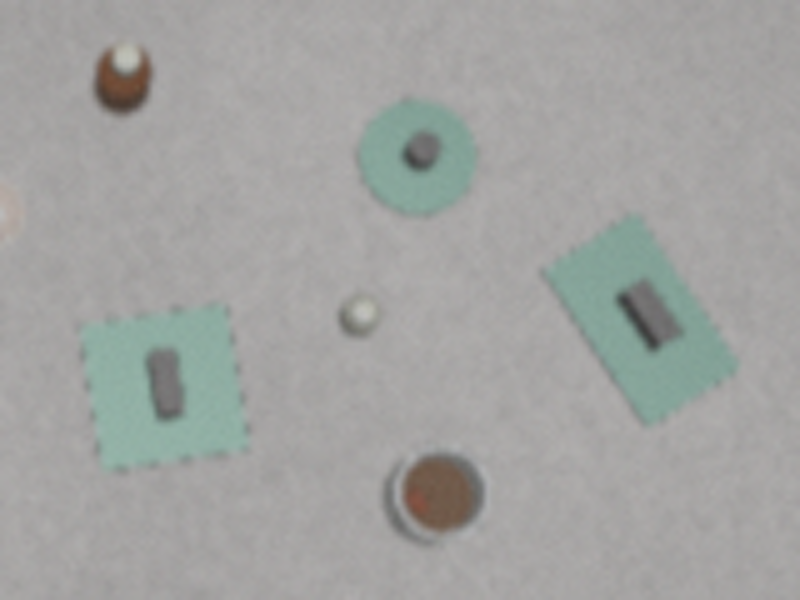

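```bash
cat > h.py <<'E'
import cv2,numpy as np
from workcell import monitor, cams, ticket
np.set_printoptions(precision=4,suppress=True)
def proj(n,P):
    c=cams.calibration(n);K=np.array(c["intrinsics"]);T=np.linalg.inv(np.array(c["cam_to_world"]))
    P=np.atleast_2d(P);q=P@T[:3,:3].T+T[:3,3];q=q@K.T
    return q[:,:2]/q[:,2:]
def back(n,uv,z):
    c=cams.calibration(n);K=np.array(c["intrinsics"]);T=np.array(c["cam_to_world"])
    uv=np.atleast_2d(np.array(uv,float));d=np.c_[uv,np.ones(len(uv))]@np.linalg.inv(K).T@T[:3,:3].T
    return T[:3,3]+d*((z-T[2,3])/d[:,2])[:,None]
def pose():
    s=monitor.sense();return s
E
python3 - <<'E'
from h import *
for n,fn in(("top","pics/top0.png"),("side","pics/side0.png")):
    im=cv2.imread(fn);hsv=cv2.cvtColor(im,cv2.COLOR_BGR2HSV)
    m=cv2.inRange(hsv,(70,45,60),(95,255,255))
    m=cv2.morphologyEx(m,cv2.MORPH_CLOSE,np.ones((9,9),np.uint8)) if n=="top" else cv2.morphologyEx(m,cv2.MORPH_CLOSE,np.ones((5,5),np.uint8))
    cs,_=cv2.findContours(m,cv2.RETR_EXTERNAL,cv2.CHAIN_APPROX_NONE)
    for c in cs:
        if cv2.contourArea(c)<60: continue
        (u,v),_=cv2.minEnclosingCircle(c)
        P=back(n,c[:,0],.005)[:,:2].astype(np.float32)*1000
        print(n,u,v,"rect",cv2.minAreaRect(P),"ell",cv2.fitEllipse(P))
E
```

```text
top 357.5 206.5 rect ((457.82232666015625, -114.43804931640625), (90.26457977294922, 87.48529815673828), 6.489016532897949) ell ((458.9303283691406, -114.755859375), (97.89798736572266, 99.11819458007812), 7.4227399826049805)
top 285.32672119140625 201.56436157226562 rect ((479.7958984375, 127.23873901367188), (70.12135314941406, 71.89099884033203), 53.12725067138672) ell ((480.39215087890625, 127.33367156982422), (76.4341812133789, 77.9686050415039), 9.66690444946289)
top 453.08258056640625 193.5321044921875 rect ((499.3073425292969, -435.40582275390625), (118.87611389160156, 68.98126983642578), 31.01789093017578) ell ((499.1548156738281, -435.38372802734375), (74.52141571044922, 139.66737365722656), 120.22071075439453)
top 408.26495361328125 160.9462127685547 rect ((612.352294921875, -289.4563293457031), (67.55661010742188, 69.37740325927734), 87.96143341064453) ell ((612.8646240234375, -289.8482360839844), (67.60089111328125, 68.07052612304688), 97.44602966308594)
top 293.7069091796875 148.5 rect ((661.8047485351562, 97.75147247314453), (104.800537109375, 106.40267181396484), 7.37
[... 578 characters left out ...]
8402709961)
side 331.0 186.0 rect ((456.37835693359375, -112.66220092773438), (99.20303344726562, 99.98637390136719), 7.677692413330078) ell ((456.2052001953125, -111.77641296386719), (109.05244445800781, 112.13595581054688), 103.72769927978516)
side 307.0 148.0 rect ((609.98974609375, -284.8988952636719), (74.22457122802734, 70.37489318847656), 20.088205337524414) ell ((609.6473999023438, -285.5862121582031), (70.18475341796875, 75.68370819091797), 115.90099334716797)
side 348.5 133.5 rect ((497.2468566894531, -433.76904296875), (125.38702392578125, 77.12437438964844), 31.22336196899414) ell ((496.35784912109375, -433.5160827636719), (82.1579818725586, 149.151123046875), 122.28575897216797)
```

Run:
```python
from h import *
def cr(u,v,off):return (np.array([u,v],float)+.5)/5-.5+off
A=np.array([165,135]);B=np.array([325,130])
sq=back("top",[cr(*p,A) for p in[(264,145),(343,65),(430,146),(352,222)]],.055)[:,:2]
lo=back("top",[cr(*p,A) for p in[(134,200),(206,242),(115,365),(45,322)]],.055)[:,:2]
for c in (sq,lo): print(c.mean(0),np.linalg.norm(np.roll(c,-1,0)-c,axis=1),np.degrees(np.arctan2(*(np.roll(c,-1,0)-c).T[::-1])))
print(back("top",[cr(318,472,A),cr(440,495,B)],.055))
a=cv2.imread("pics/side0.png")
for k,(x,y) in {"sA":(200,225),"sB":(340,130)}.items():
    w,h=(160,110) if k=="sA" else (60,45)
    f=800//w
    cv2.imwrite(f"pics/{k}.png",cv2.resize(a[y:y+h,x:x+w],None,fx=f,fy=f,interpolation=cv2.INTER_CUBIC))
```

```text
[0.6018 0.292 ] [0.0743 0.0808 0.0716 0.0791] [ -44.0346 -133.7538  134.5684   48.2567]
[0.5118 0.437 ] [0.0563 0.0993 0.0552 0.0983] [-120.8696  144.3383   58.1889  -35.0462]
[[ 0.3852  0.3081  0.055 ]
 [ 0.3784 -0.2869  0.055 ]]
```

View pics/sA.png

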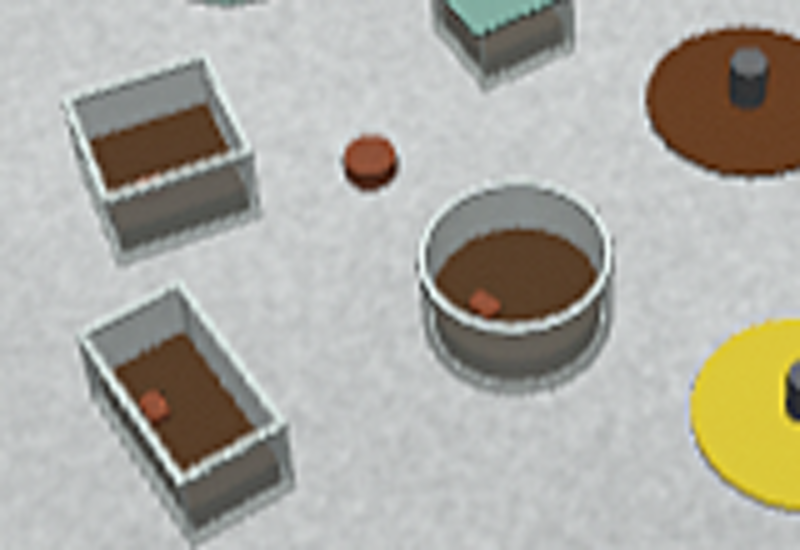

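View pics/sB.png

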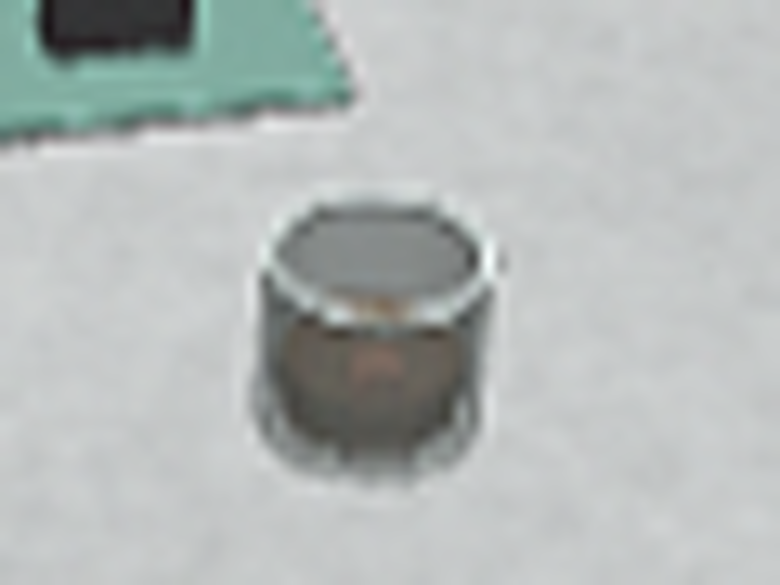

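Run:
```python
from h import *
def cr(u,v,off,f=5):return (np.array([u,v],float)+.5)/f-.5+off
A=np.array([200,225]);B=np.array([340,130])
sq=back("side",[cr(*p,A) for p in[(65,102),(205,60),(254,155),(106,198)]],.055)[:,:2]
lo=back("side",[cr(*p,A) for p in[(80,338),(180,287),(290,424),(184,480)]],.055)[:,:2]
for c in (sq,lo): print(c.mean(0),np.linalg.norm(np.roll(c,-1,0)-c,axis=1),np.degrees(np.arctan2(*(np.roll(c,-1,0)-c).T[::-1])))
from scipy.optimize import least_squares
def rext(n,x,y,R):
    t=np.linspace(0,2*np.pi,180);q=proj(n,np.c_[x+R*np.cos(t),y+R*np.sin(t),0*t+.055])
    return np.r_[q.min(0),q.max(0)]
A2=np.array([165,135]);B2=np.array([325,130])
for nm,R,side,top,g in(("big",.05,np.r_[cr(420,177,A),cr(611,333,A)],np.r_[cr(244,397,A2),cr(392,545,A2)],(.385,.308)),("small",.031,np.r_[cr(262,195,B,13),cr(497,325,B,13)],np.r_[cr(393,449,B2),cr(488,541,B2)],(.378,-.287))):
    for use in("side","top"):
        o=side if use=="side" else top
        r=least_squares(lambda p:rext(use,*p,R)-o,g);print(nm,use,r.x,r.fun)
# knob/bar tops in both: bottle
print("bottle",back("top",[cr(126,58,B2)],.085),back("side",[(270.5,160)],.085))
```

```text
[0.6    0.2989] [0.0794 0.0794 0.0803 0.0769] [-136.0494  136.7508   42.2082  -43.8205]
[0.5083 0.4429] [0.0554 0.1051 0.0562 0.1039] [-124.6025  147.8856   54.1736  -32.5188]
big side [0.3853 0.313 ] [-0.3607  0.4228  0.3613 -0.4001]
big top [0.3861 0.3081] [-0.5866 -0.6175  0.5845  0.6008]
small side [ 0.3784 -0.2864] [ 0.1051 -0.1369 -0.1049  0.1343]
small top [ 0.3785 -0.2872] [-0.1816 -0.4269  0.181   0.421 ]
bottle [[ 0.6627 -0.0899  0.085 ]] [[ 0.6541 -0.0762  0.085 ]]
```

```bash
cat >> h.py <<'E'
def go(x,y,z,yaw):
    s=monitor.sense();R=np.array(s["eef_rot"]);p=np.array(s["tool_pos"])
    d=R.T@(np.array([x,y,z])-p)/.03
    y0=np.degrees(np.arctan2(R[1,0],R[0,0]))
    t=-((yaw-y0+180)%360-180)/8
    print("t",round(s["time_s"],2),"pos",p,"yaw",round(y0,1),"gap",round(s["finger_gap"],4),"F",np.array(s["contact_force"]),"-> shift",np.round(d,2),"turn",round(t,2),"rows",np.linalg.norm(d)*30/62.5)
E
python3 -c "
from h import *
go(.498,-.4345,.10,31.1)"
```

```text
t 0.1 pos [ 0.2694 -0.5358  0.2216] yaw 26.7 gap 0.0877 F [-0.118  -1.2964 -0.4099] -> shift [8.32 0.41 4.05] turn -0.55 rows 4.4489638629574095
```

```bash
python3 -m pendant '[[[0.6,1.5,0.1,0.7,-0.1],[0.6,3.3,0.16,1.6,-0.25],[0.6,5,0.25,2.5,-0.35],[0.6,6.7,0.33,3.3,-0.45],[0.6,7.8,0.39,3.8,-0.55],[0.6,8.32,0.41,4.05,-0.55],[0.6,8.32,0.41,4.05,-0.55],[0.6,8.32,0.41,4.05,-0.55]]]' 20
python3 - <<'E'
from h import *
go(.498,-.4345,.011,31.1)
for n in("top","side"): cv2.imwrite(f"pics/{n}1.png",cams.get_image(n)[:,:,::-1])
a=cv2.imread("pics/side1.png");cv2.imwrite("pics/s1c.png",cv2.resize(a[40:180,260:460],None,fx=4,fy=4,interpolation=cv2.INTER_CUBIC))
E
```

```text
time_s: 1.1
tool_pos: [0.4972, -0.4361, 0.1021]
eef_rot: [[0.857, 0.515, 0.0], [0.515, -0.857, -0.001], [-0.0, 0.001, -1.0]]
contact_force: [0.2, -0.8, -0.1]
finger_gap: 0.0523
t 1.1 pos [ 0.4972 -0.4361  0.1021] yaw 31.0 gap 0.0523 F [ 0.1805 -0.8446 -0.0621] -> shift [ 0.05 -0.04  3.04] turn -0.01 rows 1.4585468206954637
```

View pics/s1c.png

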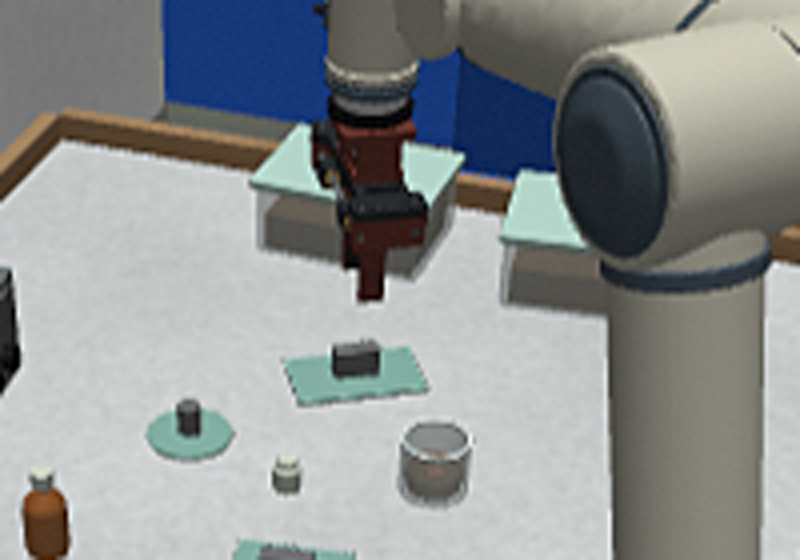

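The fingertip (crop 370,300) hangs above the long lid's bar at (356,360). I'll descend and grip.

```bash
python3 -m pendant '[[[0.6,0.05,-0.04,0.8,0],[0.6,0.05,-0.04,2,0],[0.6,0.05,-0.04,2.7,0],[0.6,0.05,-0.04,3,0],[0.6,0.05,-0.04,3,0],[0,0.05,-0.04,3,0],[0,0.05,-0.04,3,0],[0,0.05,-0.04,3,0],[0,0.05,-0.04,3,0],[0,0.05,-0.04,3,0]]]' 25
python3 - <<'E'
from h import *
go(.498,-.4345,.16,31.1)
E
```

```text
time_s: 2.45
tool_pos: [0.4989, -0.4334, 0.0116]
eef_rot: [[0.856, 0.516, 0.001], [0.516, -0.856, -0.001], [0.0, 0.001, -1.0]]
contact_force: [0.0, -0.5, 2.1]
finger_gap: 0.0177
t 2.45 pos [ 0.4989 -0.4334  0.0116] yaw 31.1 gap 0.0177 F [ 0.027  -0.47    2.1362] -> shift [-0.04  0.02 -4.95] turn -0.0 rows 2.3744686006439237
```

```bash
python3 -m pendant '[[[0,0,0,-0.6,0],[0,0,0,-1.8,0],[0,0,0,-3.4,0],[0,0,0,-4.7,0],[0,0,0,-5.2,0],[0,0,0,-5.2,0],[0,0,0,-5.2,0]]]'
python3 - <<'E'
from h import *
for n in("top","side"): cv2.imwrite(f"pics/{n}2.png",cams.get_image(n)[:,:,::-1])
a=cv2.imread("pics/side2.png");cv2.imwrite("pics/s2c.png",cv2.resize(a[40:180,260:460],None,fx=4,fy=4,interpolation=cv2.INTER_CUBIC))
go(.509,.441,.167,146)
E
```

```text
time_s: 3.32
tool_pos: [0.4981, -0.4326, 0.1645]
eef_rot: [[0.856, 0.516, -0.003], [0.516, -0.856, 0.003], [-0.001, -0.004, -1.0]]
contact_force: [0.4, 0.7, -0.9]
finger_gap: 0.0179
t 3.42 pos [ 0.498  -0.4326  0.1644] yaw 31.1 gap 0.0179 F [-0.5195  0.3736 -1.3154] -> shift [ 15.35 -24.75  -0.  ] turn -14.36 rows 13.978503251393679
```

View pics/s2c.png

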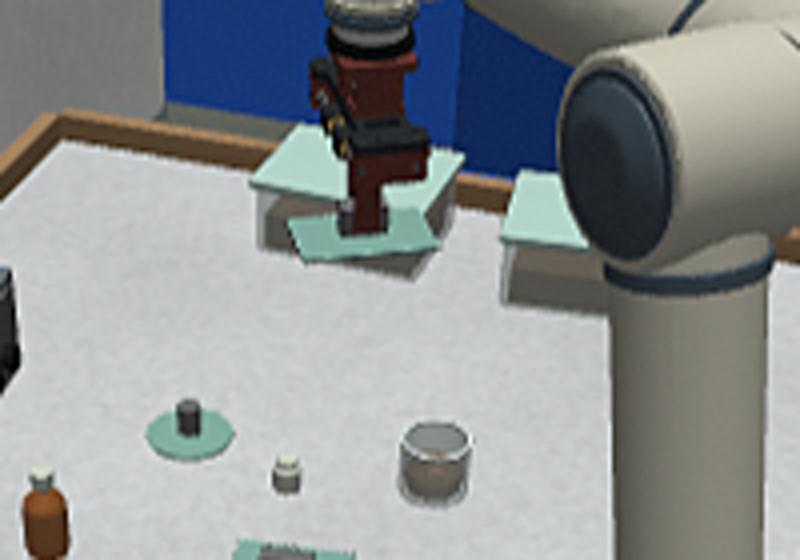

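The lid is held flat. I'll measure its offset from the TCP.

Run:
```python
from h import *
q=(np.array([(289,222),(416,207),(440,242),(308,263)],float)+.5)/4-.5+[260,40]
c=back("side",q,.158)[:,:2];print(c.mean(0),np.linalg.norm(np.roll(c,-1,0)-c,axis=1),np.degrees(np.arctan2(*(np.roll(c,-1,0)-c).T[::-1])))
im=cv2.imread("pics/top2.png");cv2.imwrite("pics/t2c.png",cv2.resize(im[140:240,400:520],None,fx=6,fy=6,interpolation=cv2.INTER_CUBIC))
```

```text
[ 0.4947 -0.4319] [0.1213 0.0674 0.1252 0.0758] [-146.3747  124.8161   37.4458  -58.0519]
```

View pics/t2c.png

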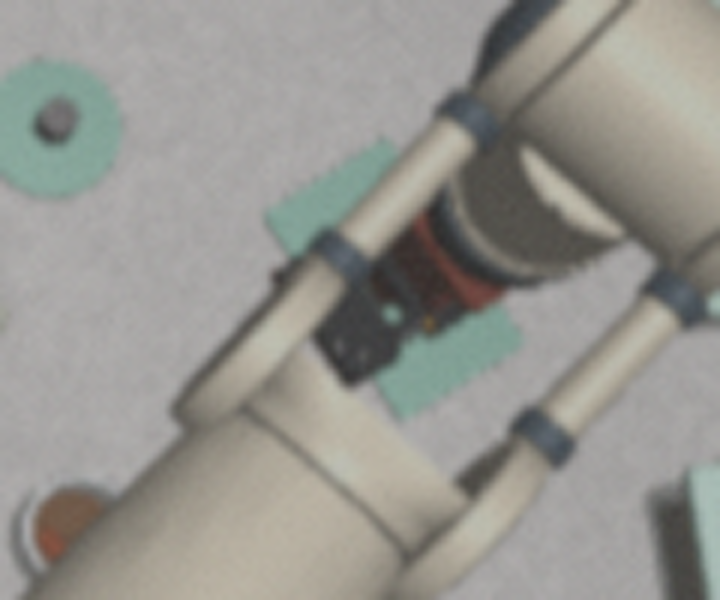

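```bash
python3 -m pendant '[[[0,0.5,-0.75,0,-0.4],[0,1.4,-2.2,0,-1.3],[0,2.4,-3.9,0,-2.3],[0,3.4,-5.5,0,-3.4],[0,4.4,-7.2,0,-4.4],[0,5.5,-8.8,0,-5.4],[0,6.5,-10.5,0,-6.4],[0,7.5,-12.2,0,-7.4],[0,8.6,-13.8,0,-8.5],[0,9.6,-15.5,0,-9.5],[0,10.4,-16.8,0,-10.3],[0,10.8,-17.4,0,-10.8]]]'
python3 - <<'E'
from h import *
go(.509,.441,.13,146)
E
```

```text
time_s: 4.92
tool_pos: [0.5056, 0.1835, 0.1656]
eef_rot: [[-0.466, 0.885, -0.002], [0.885, 0.466, -0.0], [0.001, -0.002, -1.0]]
contact_force: [-1.4, -0.2, -0.4]
finger_gap: 0.0176
t 4.92 pos [0.5056 0.1835 0.1656] yaw 117.8 gap 0.0176 F [-1.351  -0.2224 -0.3593] -> shift [7.54 4.11 1.18] turn -3.52 rows 4.158672049266636
```

```bash
python3 -m pendant '[[[0,0.8,0.4,0,-0.4],[0,2.3,1.2,0.1,-1.1],[0,4,2.2,0.4,-2],[0,5.6,3,0.7,-2.8],[0,6.8,3.7,1,-3.3],[0,7.5,4.1,1.18,-3.52],[0,7.54,4.11,1.18,-3.52],[0,7.54,4.11,1.18,-3.52]]]'
python3 - <<'E'
from h import *
go(.509,.441,.067,146)
for n in("top","side"): cv2.imwrite(f"pics/{n}3.png",cams.get_image(n)[:,:,::-1])
a=cv2.imread("pics/side3.png");cv2.imwrite("pics/s3c.png",cv2.resize(a[230:350,170:330],None,fx=5,fy=5,interpolation=cv2.INTER_CUBIC))
E
```

```text
time_s: 5.92
tool_pos: [0.5115, 0.4379, 0.1311]
eef_rot: [[-0.825, 0.565, -0.001], [0.565, 0.825, -0.001], [0.0, -0.001, -1.0]]
contact_force: [0.4, -0.9, -0.4]
finger_gap: 0.0179
t 5.92 pos [0.5115 0.4379 0.1311] yaw 145.6 gap 0.0179 F [ 0.4494 -0.9396 -0.3924] -> shift [0.13 0.04 2.14] turn -0.05 rows 1.027295875139067
```

View pics/s3c.png

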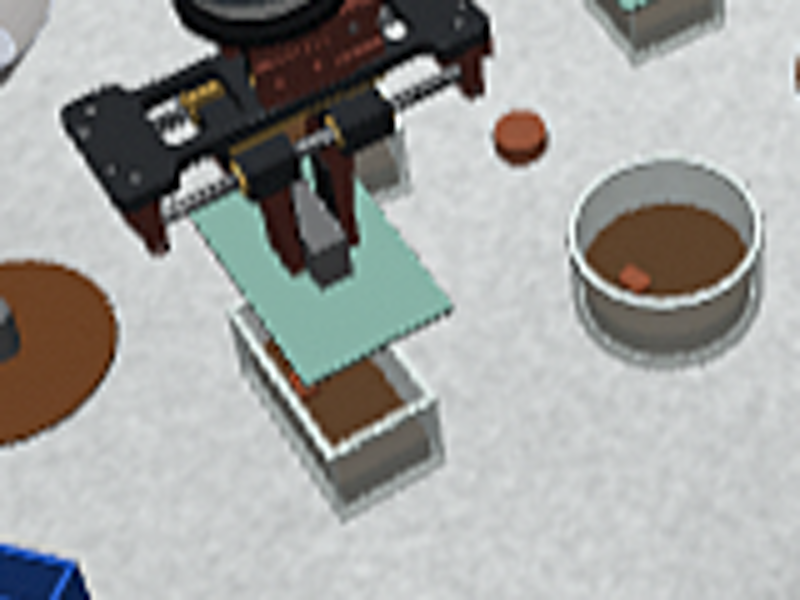

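Run:
```python
from h import *
f=lambda L:(np.array(L,float)+.5)/5-.5+[170,230]
l=back("side",f([(453,308),(310,386)]),.1245)[:,:2]   # top edges
b=back("side",f([(438,401),(336,460)]),.055)[:,:2]
d=np.radians(146);e=np.array([np.cos(d),np.sin(d)]);n=np.array([-e[1],e[0]])
T=monitor.sense()["tool_pos"][:2]
for q in(l,b):
    print(q,"dir",np.degrees(np.arctan2(*(q[1]-q[0])[::-1])),np.linalg.norm(q[1]-q[0]),"mid along e,n rel TCP",(q.mean(0)-T)@e,(q.mean(0)-T)@n)
```

```text
[[0.4364 0.4435]
 [0.4774 0.5045]] dir 56.05183376240769 0.07357030341319933 mid along e,n rel TCP 0.06597044523340882 0.0006566157349481933
[[0.4481 0.4494]
 [0.4784 0.4958]] dir 56.79612706553106 0.055350433679653 mid along e,n rel TCP 0.05992547363104245 -0.0017607660614216074
```

```bash
python3 -m pendant '[[[0,0.12,0.06,0.6,-0.05],[0,0.12,0.06,1.4,-0.05],[0,0.12,0.06,1.9,-0.05],[0,0.12,0.06,2.1,-0.05],[0,0.12,0.06,2.14,-0.05],[0,0.12,0.06,2.14,-0.05],[0,0.12,0.06,2.14,-0.05]]]'; python3 -c "
from h import *
go(.509,.441,.067,146)"
```

```text
time_s: 6.9
tool_pos: [0.51, 0.4425, 0.0684]
eef_rot: [[-0.83, 0.558, 0.001], [0.558, 0.83, 0.001], [-0.0, 0.001, -1.0]]
contact_force: [-0.2, 0.6, -0.9]
finger_gap: 0.0179
t 6.9 pos [0.51   0.4425 0.0684] yaw 146.1 gap 0.0179 F [-0.2119  0.6212 -0.891 ] -> shift [-0.   -0.06  0.05] turn 0.01 rows 0.03679538814513999
```

```bash
python3 -m pendant '[[[0,0,0,0.05,0],[0,0,0,0.07,0],[0.6,0,0,0.07,0],[0.6,0,0,0.07,0],[0.6,0,0,0.07,0],[0.6,0,0,0.07,0],[0.6,0,0,-0.5,0],[0.6,0,0,-1.6,0],[0.6,0,0,-3,0],[0.6,0,0,-3.5,0],[0.6,0,0,-3.5,0]]]'
python3 - <<'E'
from h import *
for n in("top","side"): cv2.imwrite(f"pics/{n}4.png",cams.get_image(n)[:,:,::-1])
a=cv2.imread("pics/side4.png");cv2.imwrite("pics/s4c.png",cv2.resize(a[230:350,170:330],None,fx=5,fy=5,interpolation=cv2.INTER_CUBIC))
go(.661,.0995,.15,90)
E
```

```text
time_s: 8.28
tool_pos: [0.5101, 0.4427, 0.1743]
eef_rot: [[-0.83, 0.558, 0.002], [0.558, 0.83, 0.002], [-0.001, 0.003, -1.0]]
contact_force: [0.6, 0.6, -1.0]
finger_gap: 0.0526
t 8.38 pos [0.5093 0.4419 0.1707] yaw 146.0 gap 0.0525 F [-0.5116 -0.1813 -0.2735] -> shift [-10.57  -6.64   0.7 ] turn 7.01 rows 6.001831777393341
```

View pics/s4c.png

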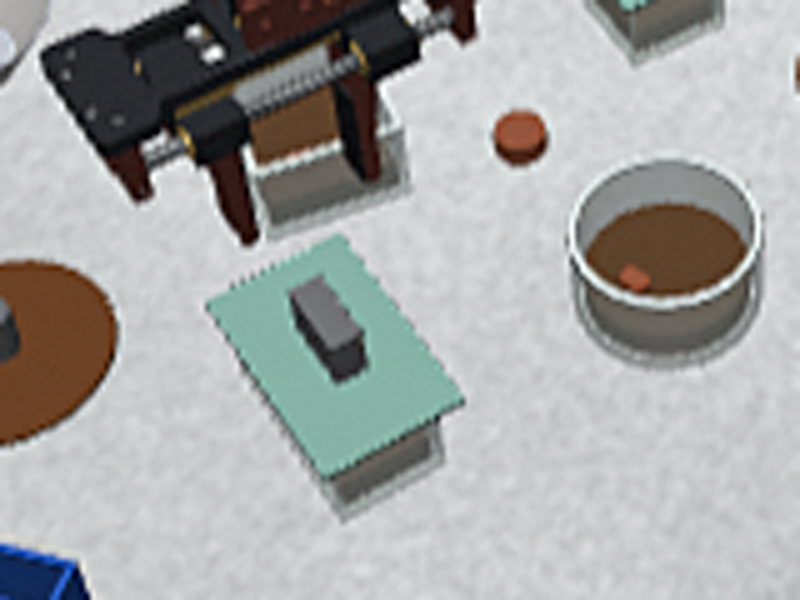

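Run:
```python
from h import *
f=lambda L:(np.array(L,float)+.5)/5-.5+[170,230]
c=back("side",f([(206,305),(343,236),(465,402),(330,475)]),.06)[:,:2]
print(c.mean(0),np.linalg.norm(np.roll(c,-1,0)-c,axis=1),np.degrees(np.arctan2(*(np.roll(c,-1,0)-c).T[::-1])))
a=cv2.imread("pics/top4.png");cv2.imwrite("pics/t4c.png",cv2.resize(a[135:255,140:300],None,fx=5,fy=5,interpolation=cv2.INTER_CUBIC))
```

```text
[0.506  0.4436] [0.0758 0.1241 0.0713 0.1234] [-124.7368  145.5144   54.6561  -32.3929]
```

View pics/t4c.png

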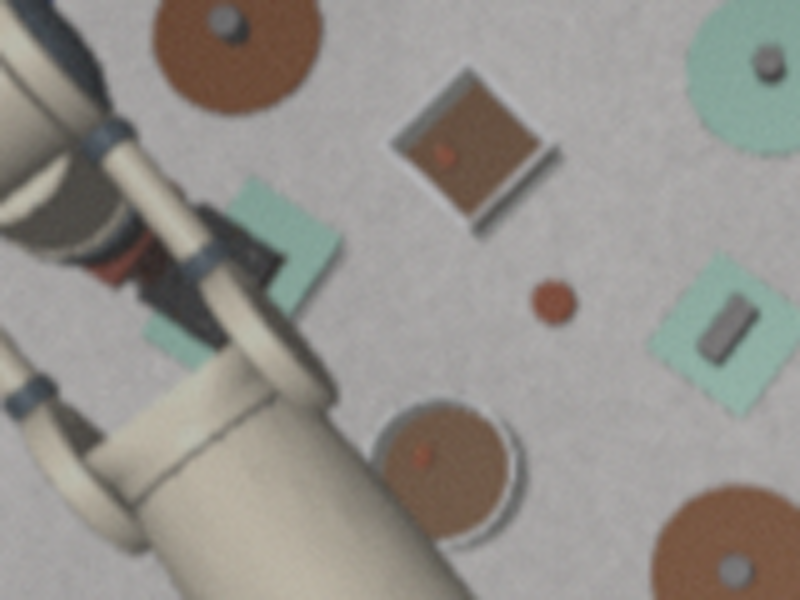

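```bash
python3 -m pendant '[[[0.6,-0.8,-0.5,0,0],[0.6,-2.3,-1.5,0,0],[0.6,-4,-2.5,0,0],[0.6,-5.7,-3.6,0,0],[0.6,-7.4,-4.6,0.2,0],[0.6,-9,-5.7,0.5,0],[0.6,-10.1,-6.4,0.9,0],[0.6,-10.57,-6.64,1.3,0],[0.6,-10.57,-6.64,1.5,0],[0.6,-10.57,-6.64,1.5,0],[0.6,-10.57,-6.64,1.5,0]]]'
python3 - <<'E'
from h import *
for n in("top","side"): cv2.imwrite(f"pics/{n}5.png",cams.get_image(n)[:,:,::-1])
a=cv2.imread("pics/side5.png");cv2.imwrite("pics/s5c.png",cv2.resize(a[130:250,170:330],None,fx=5,fy=5,interpolation=cv2.INTER_CUBIC))
go(.661,.0995,.0115,146)
E
```

```text
time_s: 9.75
tool_pos: [0.6612, 0.1016, 0.1282]
eef_rot: [[-0.831, 0.557, 0.001], [0.557, 0.831, 0.0], [-0.0, 0.001, -1.0]]
contact_force: [-0.2, 0.1, 0.6]
finger_gap: 0.0526
t 9.85 pos [0.6614 0.1012 0.1285] yaw 146.1 gap 0.0527 F [-0.4394  0.2471 -0.3506] -> shift [-0.02 -0.06  3.9 ] turn 0.02 rows 1.872335174881165
```

View pics/s5c.png

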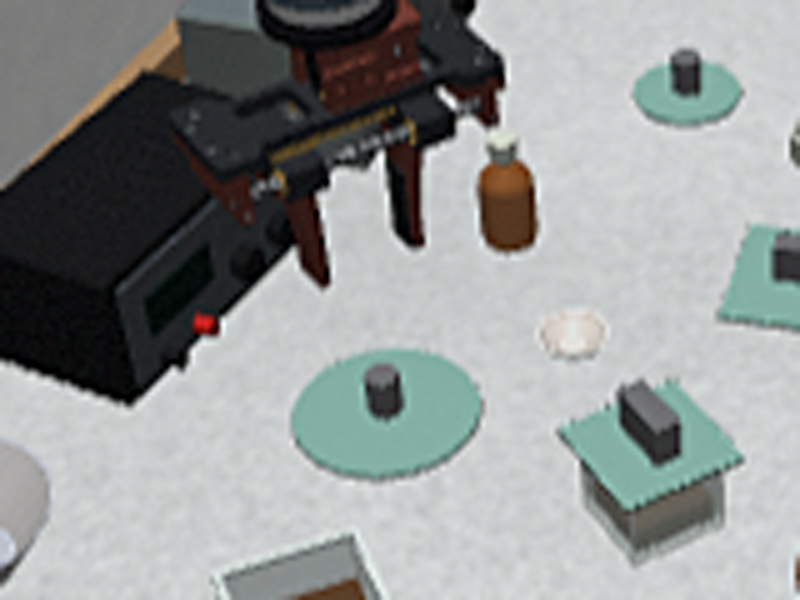

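Run:
```python
from h import *
print(back("side",[(197,207),(230,172)],0.02),back("side",[(196,211),(231,180),(170,181)],0.0))
print(back("top",[(278,107),(336,110)],0.0))
```

```text
[[ 0.8067  0.1473  0.02  ]
 [ 0.7961 -0.0455  0.02  ]] [[ 0.8148  0.1467  0.    ]
 [ 0.7865 -0.0294 -0.    ]
 [ 0.9779  0.0464  0.    ]]
[[ 0.8124  0.1523  0.    ]
 [ 0.7979 -0.0489  0.    ]]
```

```bash
python3 -m pendant '[[[0.6,-0.02,-0.06,0.6,0],[0.6,-0.02,-0.06,2,0],[0.6,-0.02,-0.06,3.2,0],[0.6,-0.02,-0.06,3.8,0],[0.6,-0.02,-0.06,3.9,0],[0.6,-0.02,-0.06,3.9,0],[0,-0.02,-0.06,3.9,0],[0,-0.02,-0.06,3.9,0],[0,-0.02,-0.06,3.9,0],[0,-0.02,-0.06,3.9,0],[0,-0.02,-0.06,3.9,0]]]'; python3 -m pendant '[[[0,0,0,-0.6,0],[0,0,0,-1.8,0],[0,0,0,-3,0],[0,0,0,-4,0],[0,0,0,-4.6,0],[0,0,0,-4.8,0],[0,0,0,-4.8,0]]]'
python3 - <<'E'
from h import *
for n in("top","side"): cv2.imwrite(f"pics/{n}6.png",cams.get_image(n)[:,:,::-1])
a=cv2.imread("pics/side6.png");cv2.imwrite("pics/s6c.png",cv2.resize(a[110:230,170:330],None,fx=5,fy=5,interpolation=cv2.INTER_CUBIC))
go(.3855,.311,.14,146)
E
```

```text
time_s: 11.22
tool_pos: [0.6612, 0.0982, 0.011]
eef_rot: [[-0.83, 0.559, 0.001], [0.559, 0.83, 0.0], [-0.001, 0.001, -1.0]]
contact_force: [1.0, -0.6, 3.1]
finger_gap: 0.0217
time_s: 12.1
tool_pos: [0.6607, 0.0981, 0.1539]
eef_rot: [[-0.83, 0.559, -0.001], [0.559, 0.83, -0.0], [0.001, -0.001, -1.0]]
contact_force: [-1.2, 0.2, -1.2]
finger_gap: 0.0217
t 12.2 pos [0.6603 0.098  0.1527] yaw 146.1 gap 0.0216 F [-0.8907 -0.2509 -0.7604] -> shift [11.56  0.77  0.45] turn 0.01 rows 5.566528634501103
```

View pics/s6c.png

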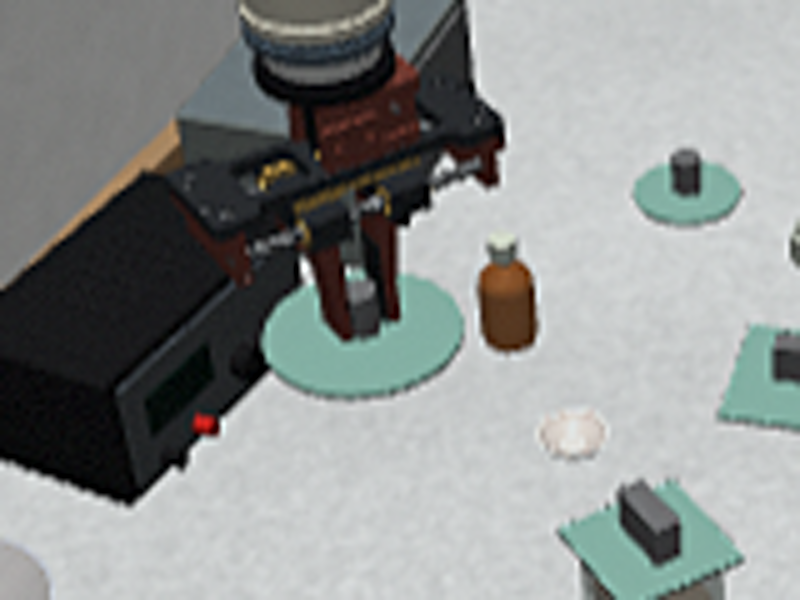

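Run:
```python
from h import *
from scipy.optimize import least_squares
o=(np.array([262,464,393],float)+.5)/5-.5+[170,170,110]
z=.1527-.0065
t=np.linspace(0,2*np.pi,180)
def f(p):
    q=proj("side",np.c_[p[0]+.059*np.cos(t),p[1]+.059*np.sin(t),0*t+z]);return np.r_[q[:,0].min(),q[:,0].max(),q[:,1].max()]-o
r=least_squares(f,(.66,.1));print(r.x,r.fun)
```

```text
[0.6605 0.0953] [-0.1263  0.1274 -0.0127]
```

```bash
python3 -m pendant '[[[0,0.8,0.05,0,0],[0,2.2,0.15,0,0],[0,4,0.27,0,0],[0,6,0.4,0,0],[0,8,0.53,0,0],[0,9.8,0.65,0.2,0],[0,11,0.73,0.4,0],[0,11.5,0.77,0.6,0],[0,11.56,0.77,0.9,0],[0,11.56,0.77,1,0],[0,11.56,0.77,1,0]]]'
python3 - <<'E'
from h import *
for n in("top","side"): cv2.imwrite(f"pics/{n}7.png",cams.get_image(n)[:,:,::-1])
a=cv2.imread("pics/side7.png");cv2.imwrite("pics/s7c.png",cv2.resize(a[210:330,230:390],None,fx=5,fy=5,interpolation=cv2.INTER_CUBIC))
go(.3855,.311,.0675,146)
E
```

```text
time_s: 13.58
tool_pos: [0.3868, 0.3101, 0.1239]
eef_rot: [[-0.829, 0.56, -0.001], [0.56, 0.829, -0.001], [0.0, -0.001, -1.0]]
contact_force: [0.7, 0.1, -0.7]
finger_gap: 0.0216
t 13.68 pos [0.3869 0.3104 0.1246] yaw 146.0 gap 0.0213 F [ 0.7857 -0.1045 -1.0918] -> shift [ 0.05 -0.01  1.9 ] turn -0.0 rows 0.9142128175268378
```

View pics/s7c.png

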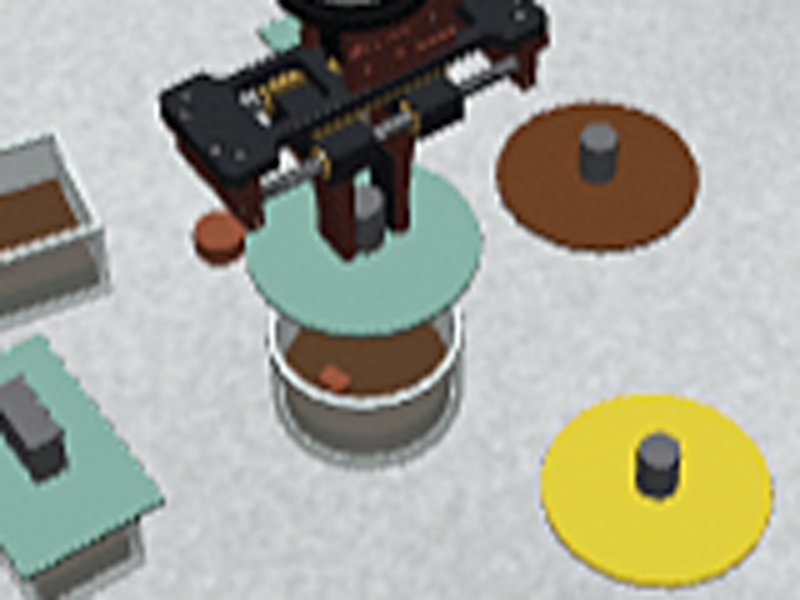

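Run:
```python
from h import *
from scipy.optimize import least_squares
t=np.linspace(0,2*np.pi,180)
for o,z,R in(((245,483,333),.1186,.059),((268,463,407),.055,.05)):
    o=(np.array(o,float)+.5)/5-.5+[230,230,210]
    def f(p):
        q=proj("side",np.c_[p[0]+R*np.cos(t),p[1]+R*np.sin(t),0*t+z]);return np.r_[q[:,0].min(),q[:,0].max(),q[:,1].max()]-o
    r=least_squares(f,(.38,.3));print(r.x,r.fun)
```

```text
[0.3855 0.3098] [ 0.0434 -0.0435  0.0041]
[0.385  0.3136] [ 0.0313 -0.0313  0.0024]
```

```bash
python3 -m pendant '[[[0,0.07,0.05,0.5,0],[0,0.07,0.05,1.3,0],[0,0.07,0.05,1.8,0],[0,0.07,0.05,1.92,0],[0,0.07,0.05,1.94,0],[0.6,0.07,0.05,1.94,0],[0.6,0.07,0.05,1.94,0],[0.6,0.07,0.05,1.94,0],[0.6,0.07,0.05,1.94,0]]]';python3 -m pendant '[[[0.6,0,0,-0.5,0],[0.6,0,0,-1.6,0],[0.6,0,0,-3,0],[0.6,0,0,-3.5,0],[0.6,0,0,-3.5,0]]]'
python3 - <<'E'
from h import *
for n in("top","side"): cv2.imwrite(f"pics/{n}8.png",cams.get_image(n)[:,:,::-1])
a=cv2.imread("pics/side8.png");cv2.imwrite("pics/s8c.png",cv2.resize(a[210:330,230:390],None,fx=5,fy=5,interpolation=cv2.INTER_CUBIC))
go(.457,-.1135,.14,7.5)
E
```

```text
time_s: 14.8
tool_pos: [0.3853, 0.3134, 0.0665]
eef_rot: [[-0.829, 0.559, 0.0], [0.559, 0.829, 0.0], [-0.0, 0.0, -1.0]]
contact_force: [-0.4, -0.3, 0.3]
finger_gap: 0.052
time_s: 15.42
tool_pos: [0.3857, 0.3137, 0.1725]
eef_rot: [[-0.83, 0.558, 0.002], [0.559, 0.83, 0.001], [-0.001, 0.002, -1.0]]
contact_force: [0.3, 0.3, -0.1]
finger_gap: 0.0527
t 15.53 pos [0.3848 0.3131 0.1698] yaw 146.1 gap 0.0529 F [-1.2319  0.2537  0.8588] -> shift [ -9.94 -10.45   1.01] turn 17.32 rows 6.93860076441407
```

View pics/s8c.png

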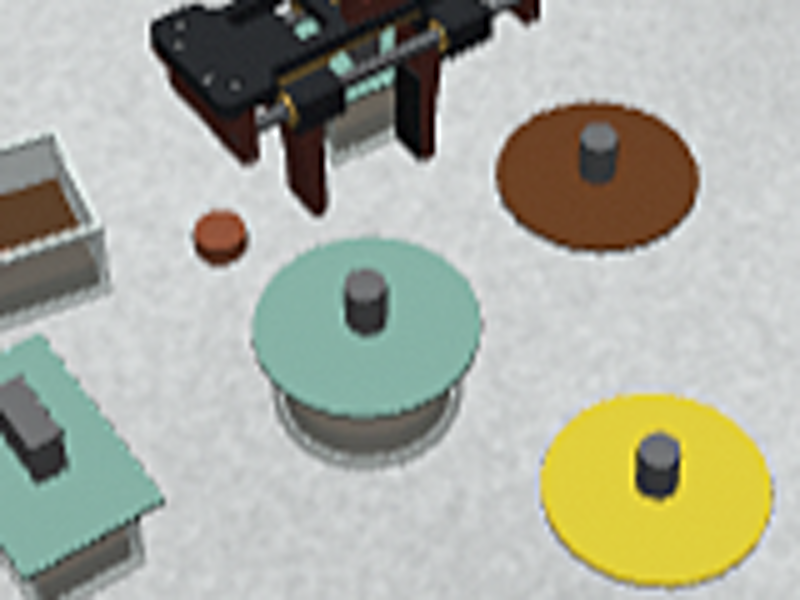

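```bash
python3 -m pendant '[[[0.6,-0.4,-0.4,0,1.2],[0.6,-1.2,-1.2,0,2.5],[0.6,-2.2,-2.3,0,3.8],[0.6,-3.2,-3.4,0,5.1],[0.6,-4.2,-4.4,0,6.4],[0.6,-5.2,-5.5,0,7.7],[0.6,-6.2,-6.5,0,9],[0.6,-7.2,-7.6,0,10.3],[0.6,-8.2,-8.6,0.2,11.6],[0.6,-9.1,-9.6,0.5,12.9],[0.6,-9.7,-10.2,0.9,14.2],[0.6,-9.94,-10.45,1.2,15.5]]]'
python3 - <<'E'
from h import *
go(.457,-.1135,.12,7.5)
E
```

```text
time_s: 17.02
tool_pos: [0.4564, -0.1144, 0.1323]
eef_rot: [[0.93, 0.368, -0.004], [0.368, -0.93, 0.001], [-0.004, -0.003, -1.0]]
contact_force: [-0.0, 0.1, 0.4]
finger_gap: 0.0525
t 17.02 pos [ 0.4564 -0.1144  0.1323] yaw 21.6 gap 0.0525 F [-0.0073  0.1367  0.3501] -> shift [ 0.03 -0.02  0.41] turn 1.76 rows 0.1972572739613351
```

```bash
python3 -m pendant '[[[0.6,0.03,-0.02,0.4,1],[0.6,0.03,-0.02,0.4,1.76],[0.6,0.03,-0.02,0.4,1.76],[0.6,0.03,-0.02,0.4,1.76]]]'
python3 - <<'E'
from h import *
for n in("top","side"): cv2.imwrite(f"pics/{n}9.png",cams.get_image(n)[:,:,::-1])
a=cv2.imread("pics/side9.png");cv2.imwrite("pics/s9c.png",cv2.resize(a[110:230,260:420],None,fx=5,fy=5,interpolation=cv2.INTER_CUBIC))
go(.457,-.1135,.0115,7.5)
E
```

```text
time_s: 17.52
tool_pos: [0.4577, -0.1122, 0.1224]
eef_rot: [[0.99, 0.141, -0.001], [0.141, -0.99, 0.0], [-0.001, -0.001, -1.0]]
contact_force: [-0.4, -0.2, 0.9]
finger_gap: 0.0525
t 17.62 pos [ 0.458  -0.1123  0.123 ] yaw 8.0 gap 0.053 F [0.6514 0.2298 0.8386] -> shift [-0.04  0.04  3.72] turn 0.07 rows 1.7845825754136782
```

View pics/s9c.png

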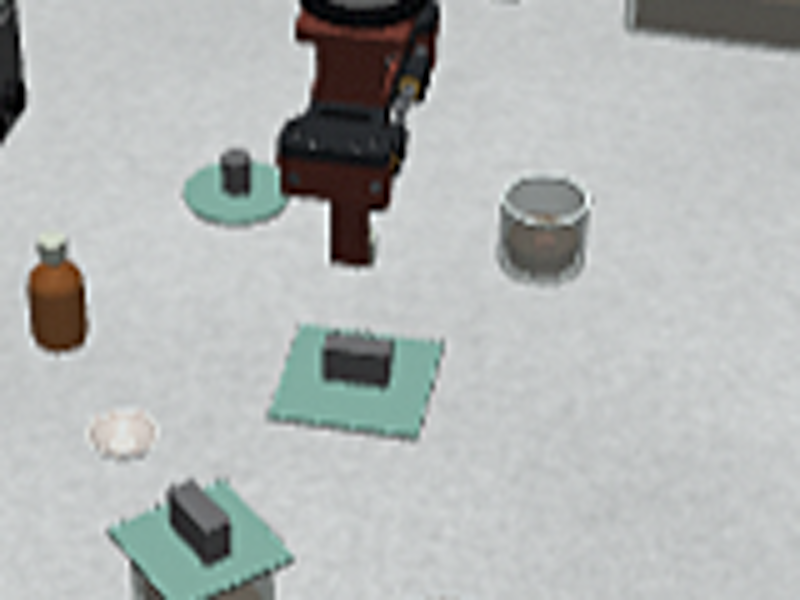

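The gripper is aligned over the square lid's bar at crop (358,358). I'll descend, grip and lift.

```bash
python3 -m pendant '[[[0.6,-0.04,0.04,0.6,0.07],[0.6,-0.04,0.04,2,0.07],[0.6,-0.04,0.04,3.1,0.07],[0.6,-0.04,0.04,3.6,0.07],[0.6,-0.04,0.04,3.72,0.07],[0.6,-0.04,0.04,3.72,0.07],[0,-0.04,0.04,3.72,0.07],[0,-0.04,0.04,3.72,0.07],[0,-0.04,0.04,3.72,0.07],[0,-0.04,0.04,3.72,0.07],[0,-0.04,0.04,3.72,0.07]]]'; python3 -m pendant '[[[0,0,0,-0.6,0],[0,0,0,-1.8,0],[0,0,0,-3.2,0],[0,0,0,-4.4,0],[0,0,0,-5,0],[0,0,0,-5.2,0],[0,0,0,-5.2,0]]]'
python3 - <<'E'
from h import *
for n in("top","side"): cv2.imwrite(f"pics/{n}10.png",cams.get_image(n)[:,:,::-1])
a=cv2.imread("pics/side10.png");cv2.imwrite("pics/s10c.png",cv2.resize(a[80:200,260:420],None,fx=5,fy=5,interpolation=cv2.INTER_CUBIC))
go(.601,.297,.14,45.4)
E
```

```text
time_s: 19.0
tool_pos: [0.4572, -0.1138, 0.012]
eef_rot: [[0.992, 0.129, 0.0], [0.129, -0.992, -0.0], [0.0, 0.0, -1.0]]
contact_force: [0.4, -0.2, 1.3]
finger_gap: 0.0178
time_s: 19.88
tool_pos: [0.4568, -0.1136, 0.1669]
eef_rot: [[0.992, 0.129, -0.001], [0.129, -0.992, 0.0], [-0.001, -0.001, -1.0]]
contact_force: [0.4, 0.1, -0.5]
finger_gap: 0.0178
t 19.98 pos [ 0.4565 -0.1135  0.166 ] yaw 7.4 gap 0.018 F [-0.465   0.414  -0.6482] -> shift [  6.54 -12.95   0.87] turn -4.75 rows 6.975904567459024
```

View pics/s10c.png

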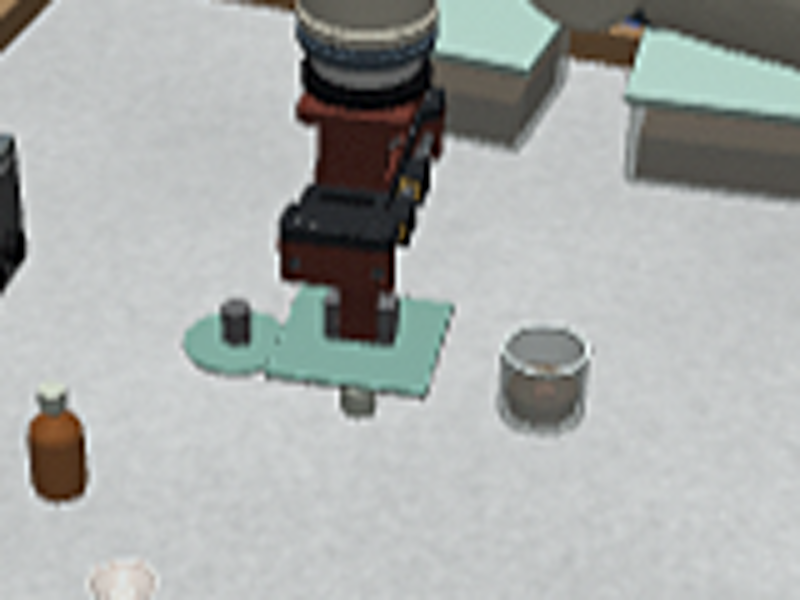

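```bash
python3 -m pendant '[[[0,0.5,-0.9,0,-0.4],[0,1.3,-2.5,0,-1],[0,2.2,-4.3,0,-1.6],[0,3.1,-6.1,0,-2.3],[0,4,-7.9,0,-2.9],[0,4.9,-9.7,0,-3.6],[0,5.7,-11.3,0.2,-4.2],[0,6.3,-12.5,0.5,-4.6],[0,6.54,-12.95,0.8,-4.75],[0,6.54,-12.95,1.2,-4.75],[0,6.54,-12.95,1.4,-4.75],[0,6.54,-12.95,1.4,-4.75]]]'
python3 - <<'E'
from h import *
for n in("top","side"): cv2.imwrite(f"pics/{n}11.png",cams.get_image(n)[:,:,::-1])
a=cv2.imread("pics/side11.png");cv2.imwrite("pics/s11c.png",cv2.resize(a[180:300,170:330],None,fx=5,fy=5,interpolation=cv2.INTER_CUBIC))
go(.601,.297,.067,45.4)
E
```

```text
time_s: 21.48
tool_pos: [0.6013, 0.2953, 0.1253]
eef_rot: [[0.703, 0.711, -0.001], [0.711, -0.703, -0.001], [-0.001, -0.0, -1.0]]
contact_force: [-0.2, 0.2, -0.1]
finger_gap: 0.0179
t 21.57 pos [0.6018 0.2959 0.1266] yaw 45.3 gap 0.0178 F [-0.5487  0.1153 -1.1601] -> shift [ 0.01 -0.05  1.99] turn -0.01 rows 0.9541476904544869
```

View pics/s11c.png

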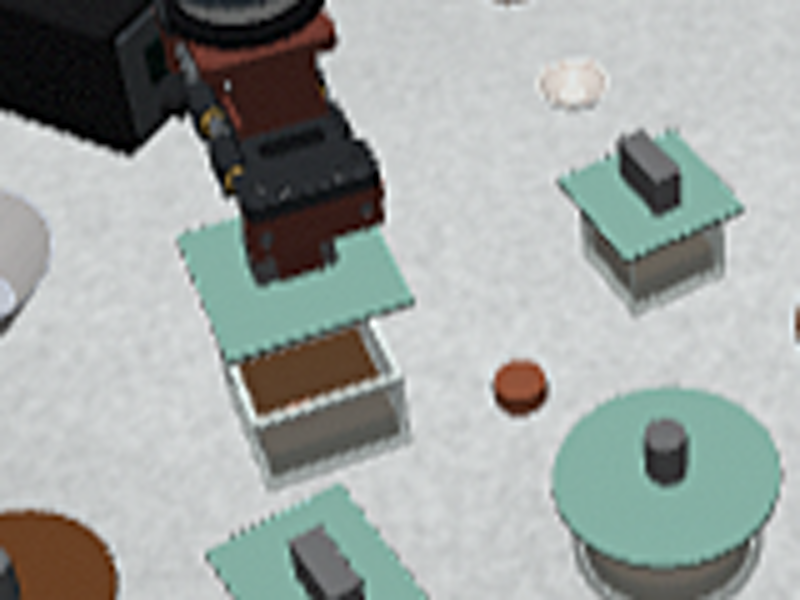

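Run:
```python
from h import *
f=lambda L:(np.array(L,float)+.5)/5-.5+[170,180]
l=back("side",f([(414,297),(228,358)]),.1195)[:,:2]
b=back("side",f([(405,379),(257,424)]),.055)[:,:2]
T=monitor.sense()["tool_pos"][:2]
for q in(l,b):
    v=q[1]-q[0];L=np.linalg.norm(v);v/=L;n=np.array([v[1],-v[0]])  # inward guess
    if n@(T-q.mean(0))<0:n=-n
    h=.05 if q is l else .041
    print(np.degrees(np.arctan2(v[1],v[0])),L,"center",q.mean(0)+n*h)
```

```text
45.68231327350479 0.09859635366212918 center [0.6009 0.2958]
43.18304661023196 0.08067357637545673 center [0.5993 0.2958]
```

```bash
python3 -m pendant '[[[0,0,-0.04,0.5,0],[0,0,-0.04,1.3,0],[0,0,-0.04,1.8,0],[0,0,-0.04,1.96,0],[0,0,-0.04,1.99,0],[0.6,0,-0.04,1.99,0],[0.6,0,-0.04,1.99,0],[0.6,0,-0.04,1.99,0],[0.6,0,-0.04,1.99,0]]]';python3 -m pendant '[[[0.6,0,0,-0.5,0],[0.6,0,0,-1.6,0],[0.6,0,0,-3,0],[0.6,0,0,-3.5,0],[0.6,0,0,-3.5,0]]]'
python3 - <<'E'
from h import *
for n in("top","side"): cv2.imwrite(f"pics/{n}12.png",cams.get_image(n)[:,:,::-1])
a=cv2.imread("pics/side12.png");cv2.imwrite("pics/s12c.png",cv2.resize(a[180:300,170:330],None,fx=5,fy=5,interpolation=cv2.INTER_CUBIC))
go(.611,-.2875,.15,45.4)
E
```

```text
time_s: 22.7
tool_pos: [0.6007, 0.2977, 0.0659]
eef_rot: [[0.702, 0.712, -0.0], [0.712, -0.702, -0.0], [-0.0, -0.0, -1.0]]
contact_force: [-0.3, 0.2, -0.6]
finger_gap: 0.0519
time_s: 23.32
tool_pos: [0.6013, 0.298, 0.1726]
eef_rot: [[0.702, 0.712, 0.003], [0.712, -0.702, 0.001], [0.003, 0.001, -1.0]]
contact_force: [0.2, 0.4, -0.5]
finger_gap: 0.0524
t 23.43 pos [0.6003 0.2975 0.1692] yaw 45.4 gap 0.0526 F [-0.1863  0.0394 -0.3627] -> shift [-13.63  13.95   0.66] turn 0.0 rows 9.36627741851339
```

View pics/s12c.png

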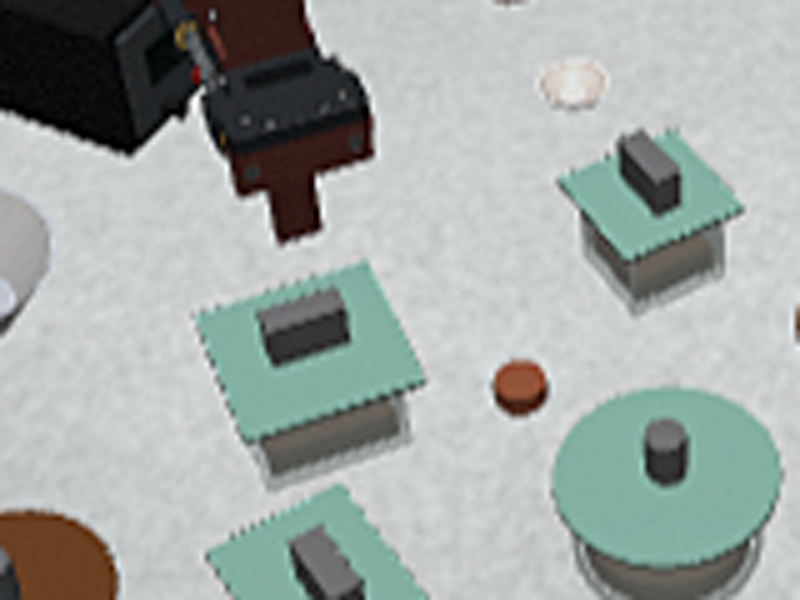

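```bash
python3 -m pendant '[[[0.6,-0.7,0.7,0,0],[0.6,-1.9,1.95,0,0],[0.6,-3.3,3.4,0,0],[0.6,-4.7,4.8,0,0],[0.6,-6.1,6.25,0,0],[0.6,-7.5,7.7,0,0],[0.6,-8.9,9.1,0,0],[0.6,-10.3,10.5,0,0],[0.6,-11.6,11.9,0,0],[0.6,-12.7,13,0.3,0],[0.6,-13.4,13.7,0.8,0],[0.6,-13.63,13.95,1.3,0]]]'; python3 -m pendant '[[[0.6,0,0,0,0],[0.6,0,0,0,0]]]'
python3 - <<'E'
from h import *
for n in("top","side"): cv2.imwrite(f"pics/{n}13.png",cams.get_image(n)[:,:,::-1])
a=cv2.imread("pics/side13.png");cv2.imwrite("pics/s13c.png",cv2.resize(a[80:200,230:390],None,fx=5,fy=5,interpolation=cv2.INTER_CUBIC))
go(.611,-.2875,.0115,45.4)
E
```

```text
time_s: 24.92
tool_pos: [0.6105, -0.2886, 0.1286]
eef_rot: [[0.704, 0.711, -0.004], [0.711, -0.704, 0.002], [-0.001, -0.004, -1.0]]
contact_force: [-0.3, 0.2, -0.0]
finger_gap: 0.0528
time_s: 25.18
tool_pos: [0.6119, -0.2859, 0.1321]
eef_rot: [[0.701, 0.713, -0.0], [0.713, -0.701, 0.001], [0.0, -0.001, -1.0]]
contact_force: [0.3, -0.8, 0.3]
finger_gap: 0.0528
t 25.27 pos [ 0.6123 -0.2861  0.1332] yaw 45.5 gap 0.0527 F [0.3937 0.8475 0.1435] -> shift [-0.07 -0.    4.06] turn 0.01 rows 1.947203291391105
```

View pics/s13c.png

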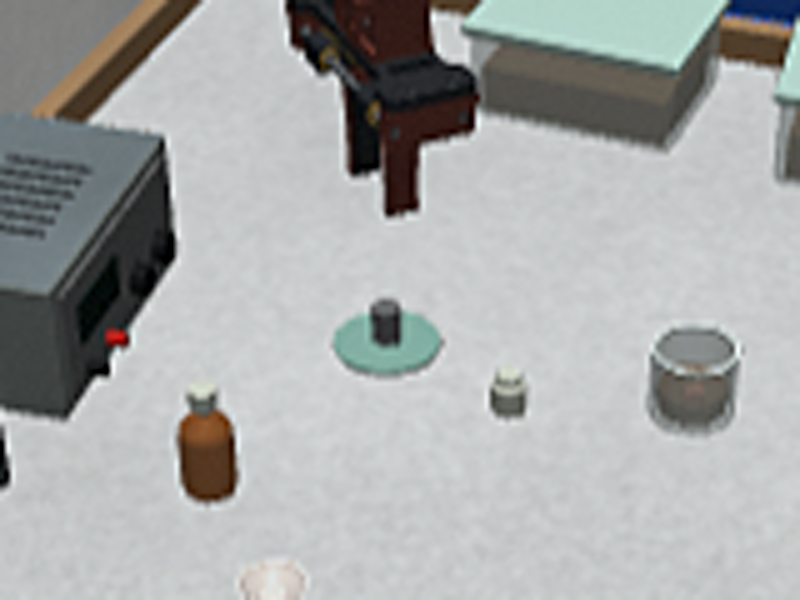

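The open fingers straddle the small lid's knob at crop (386,322). I'll descend, grip and lift.

```bash
python3 -m pendant '[[[0.6,-0.05,0,0.6,0],[0.6,-0.05,0,2,0],[0.6,-0.05,0,3.3,0],[0.6,-0.05,0,3.9,0],[0.6,-0.05,0,4.05,0],[0.6,-0.05,0,4.05,0],[0,-0.05,0,4.05,0],[0,-0.05,0,4.05,0],[0,-0.05,0,4.05,0],[0,-0.05,0,4.05,0],[0,-0.05,0,4.05,0]]]'; python3 -m pendant '[[[0,0,0,-0.6,0],[0,0,0,-1.8,0],[0,0,0,-3,0],[0,0,0,-4,0],[0,0,0,-4.6,0],[0,0,0,-4.8,0],[0,0,0,-4.8,0]]]'
python3 - <<'E'
from h import *
for n in("top","side"): cv2.imwrite(f"pics/{n}14.png",cams.get_image(n)[:,:,::-1])
a=cv2.imread("pics/side14.png");cv2.imwrite("pics/s14c.png",cv2.resize(a[60:180,230:390],None,fx=5,fy=5,interpolation=cv2.INTER_CUBIC))
go(.3785,-.287,.14,45.4)
E
```

```text
time_s: 26.65
tool_pos: [0.6109, -0.2886, 0.0111]
eef_rot: [[0.702, 0.712, 0.001], [0.712, -0.702, -0.0], [0.0, 0.001, -1.0]]
contact_force: [0.3, -0.5, 2.9]
finger_gap: 0.0214
time_s: 27.52
tool_pos: [0.6105, -0.2883, 0.1539]
eef_rot: [[0.702, 0.712, -0.001], [0.712, -0.702, 0.0], [-0.0, -0.001, -1.0]]
contact_force: [-0.4, -0.1, -1.3]
finger_gap: 0.0214
t 27.62 pos [ 0.6101 -0.2881  0.1527] yaw 45.4 gap 0.0217 F [0.4389 0.2735 0.2724] -> shift [-5.39 -5.52  0.44] turn 0.0 rows 3.7111018231520316
```

View pics/s14c.png

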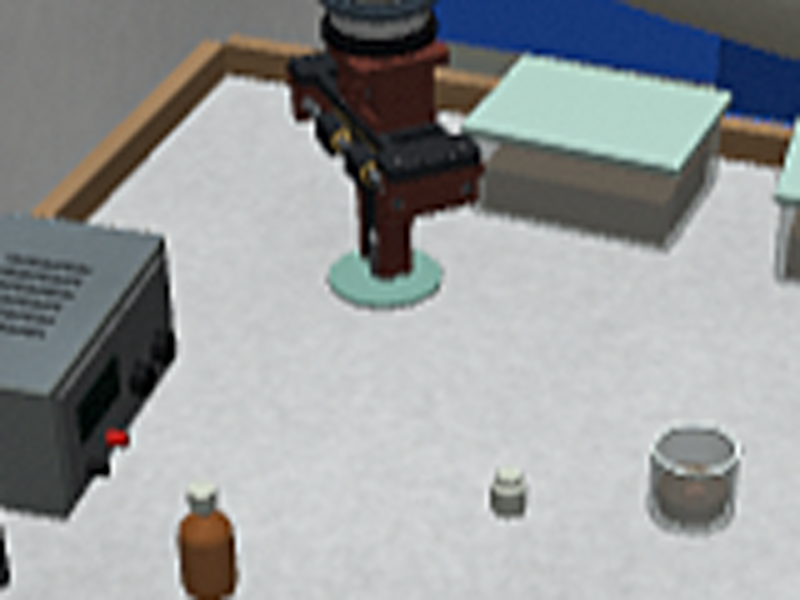

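```bash
python3 -m pendant '[[[0,-0.5,-0.5,0,0],[0,-1.6,-1.6,0,0],[0,-3,-3,0,0],[0,-4.2,-4.3,0.1,0],[0,-5.1,-5.2,0.3,0],[0,-5.39,-5.52,0.6,0],[0,-5.39,-5.52,0.9,0],[0,-5.39,-5.52,1,0],[0,-5.39,-5.52,1,0]]]'
python3 - <<'E'
from h import *
for n in("top","side"): cv2.imwrite(f"pics/{n}15.png",cams.get_image(n)[:,:,::-1])
a=cv2.imread("pics/side15.png");cv2.imwrite("pics/s15c.png",cv2.resize(a[80:180,310:430],None,fx=6,fy=6,interpolation=cv2.INTER_CUBIC))
go(.3785,-.287,.0675,45.4)
E
```

```text
time_s: 28.75
tool_pos: [0.3796, -0.287, 0.1239]
eef_rot: [[0.702, 0.713, -0.001], [0.713, -0.702, 0.001], [0.0, -0.001, -1.0]]
contact_force: [0.2, 0.5, -0.1]
finger_gap: 0.0214
t 28.85 pos [ 0.3797 -0.2872  0.1245] yaw 45.4 gap 0.0212 F [ 0.0882 -0.1877 -0.3726] -> shift [-0.02 -0.03  1.9 ] turn 0.01 rows 0.9128554799834011
```

View pics/s15c.png

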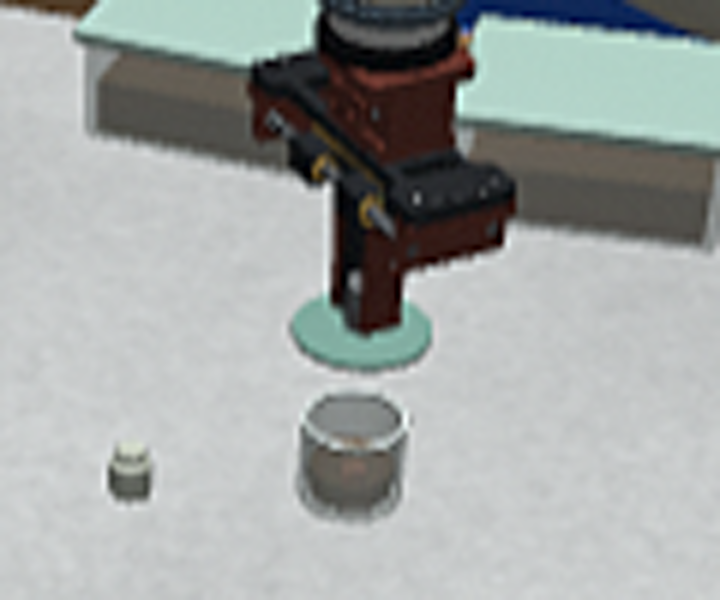

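Run:
```python
from h import *
from scipy.optimize import least_squares
t=np.linspace(0,2*np.pi,180)
for o,z,R in(((290,432,366),.1185,.04),((299,407,450),.055,.031)):
    o=(np.array(o,float)+.5)/6-.5+[310,310,80]
    def f(p):
        q=proj("side",np.c_[p[0]+R*np.cos(t),p[1]+R*np.sin(t),0*t+z]);return np.r_[q[:,0].min(),q[:,0].max(),q[:,1].max()]-o
    r=least_squares(f,(.38,-.29));print(r.x,r.fun)
```

```text
[ 0.3792 -0.2866] [ 0.0017 -0.0017  0.0001]
[ 0.3795 -0.2865] [ 0.0691 -0.0689  0.0034]
```

The lid and tub centres agree within 1 mm. I'll lower and release.

```bash
python3 -m pendant '[[[0,0,0,0.5,0],[0,0,0,1.3,0],[0,0,0,1.8,0],[0,0,0,1.92,0],[0,0,0,1.94,0],[0.6,0,0,1.94,0],[0.6,0,0,1.94,0],[0.6,0,0,1.94,0],[0.6,0,0,1.94,0]]]';python3 -m pendant '[[[0.6,0,0,-0.5,0],[0.6,0,0,-1.6,0],[0.6,0,0,-3,0],[0.6,0,0,-4,0],[0.6,-1,1.2,-5,0],[0.6,-1.5,3,-5.5,0],[0.6,-2,4.5,-5.5,0],[0.6,-2,5.5,-5.5,0],[0.6,-2,5.5,-5.5,0],[0.6,-2,5.5,-5.5,0]]]'
python3 - <<'E'
from h import *
go(.3785,-.287,.0675,45.4)
for n in("top","side"): cv2.imwrite(f"pics/{n}16.png",cams.get_image(n)[:,:,::-1])
E
```

```text
time_s: 29.98
tool_pos: [0.3792, -0.2873, 0.0664]
eef_rot: [[0.702, 0.712, 0.0], [0.712, -0.702, -0.0], [0.0, 0.0, -1.0]]
contact_force: [-0.6, -0.6, 0.4]
finger_gap: 0.0524
time_s: 31.22
tool_pos: [0.4543, -0.4453, 0.2321]
eef_rot: [[0.702, 0.712, 0.0], [0.712, -0.702, -0.0], [0.0, 0.0, -1.0]]
contact_force: [-0.6, 0.6, -0.1]
finger_gap: 0.0532
t 31.23 pos [ 0.4543 -0.4453  0.2321] yaw 45.4 gap 0.0532 F [-0.6131  0.6242 -0.1437] -> shift [ 1.99 -5.5   5.48] turn 0.0 rows 3.8497183625526104
```

View pics/top16.png

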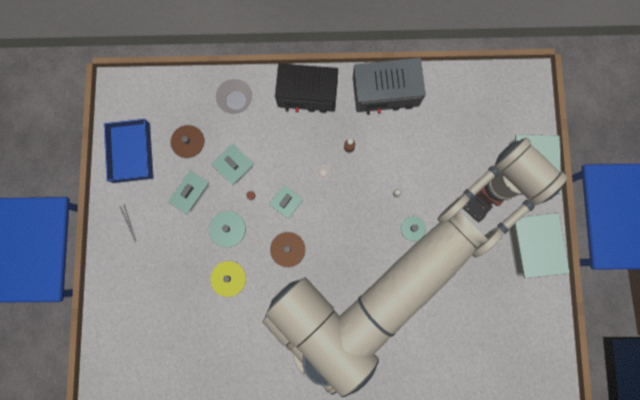

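View pics/side16.png

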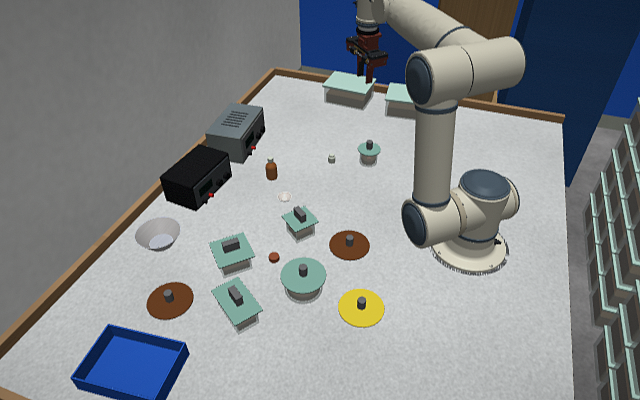

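All four lids lie on their tubs in both views. I'll check each one numerically against the tub poses measured in the same camera.

Run:
```python
from h import *
tubs={"top":dict(sq=(.6018,.292),lo=(.5118,.437),big=(.3861,.3081),small=(.3785,-.2872)),"side":dict(sq=(.600,.2989),lo=(.5083,.4429),big=(.3853,.313),small=(.3784,-.2864))}
for n in("top","side"):
    im=cv2.imread(f"pics/{n}16.png");hsv=cv2.cvtColor(im,cv2.COLOR_BGR2HSV)
    m=cv2.inRange(hsv,(70,45,60),(95,255,255));m=cv2.morphologyEx(m,cv2.MORPH_CLOSE,np.ones((9,9) if n=="top" else (5,5),np.uint8))
    cs,_=cv2.findContours(m,cv2.RETR_EXTERNAL,cv2.CHAIN_APPROX_NONE)
    for c in cs:
        if cv2.contourArea(c)<60: continue
        P=back(n,c[:,0],.060)[:,:2].astype(np.float32)
        for k,t in tubs[n].items():
            r=cv2.minAreaRect(P*1000);e=np.array(r[0])/1000
            if np.hypot(*(e-t))<.03: print(n,k,e,"off mm",(e-t)*1000,"size",np.round(r[1],1),"ang",round(r[2],1))
for n in("top","side"):
    a=cv2.imread(f"pics/{n}0.png");b=cv2.imread(f"pics/{n}16.png")
    w=np.s_[135:160,338:362] if n=="top" else np.s_[150:185,258:285]
    print(n,"bottle diff",cv2.absdiff(a[w],b[w]).mean())
a=cv2.imread("pics/side16.png");cv2.imwrite("pics/s16c.png",cv2.resize(a[225:335,200:360],None,fx=5,fy=5,interpolation=cv2.INTER_CUBIC));cv2.imwrite("pics/s16d.png",cv2.resize(a[130:180,330:410],None,fx=8,fy=8,interpolation=cv2.INTER_CUBIC))
```

```text
top small [ 0.3808 -0.2898] off mm [ 2.2778 -2.5524] size [69.3 64.3] ang 43.4
top big [0.3867 0.3142] off mm [0.6209 6.1161] size [104.6 106. ] ang 44.8
top lo [0.5084 0.4406] off mm [-3.4378  3.5583] size [ 70.4 117.7] ang 56.5
top sq [0.5992 0.2961] off mm [-2.5811  4.0925] size [94.1 90.7] ang 44.6
side lo [0.5077 0.4436] off mm [-0.6108  0.6927] size [ 76.  127.1] ang 56.0
side big [0.3836 0.3158] off mm [-1.6816  2.8468] size [113.5 114.7] ang 20.1
side sq [0.5985 0.2998] off mm [-1.4846  0.864 ] size [ 99.5 101.3] ang 45.5
side small [ 0.3769 -0.2829] off mm [-1.4515  3.4902] size [76.6 72.3] ang 20.1
top bottle diff 1.5544444444444445
side bottle diff 1.017636684303351
```

View pics/s16c.png

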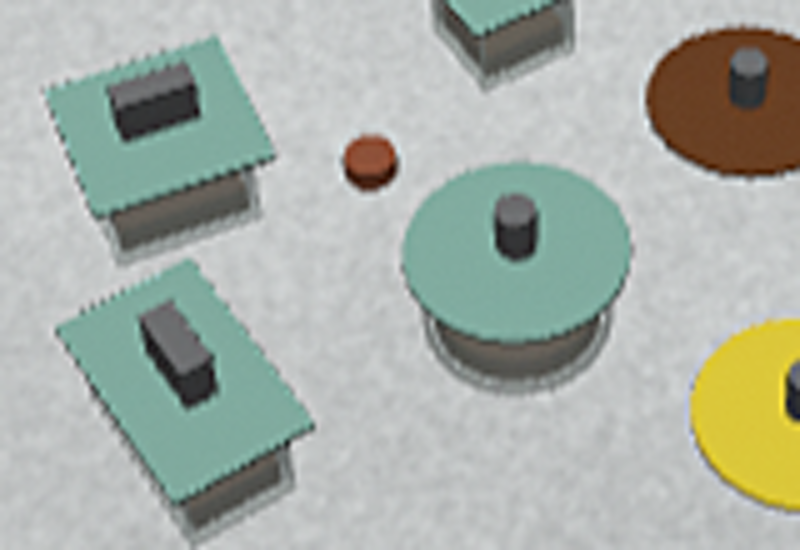

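View pics/s16d.png

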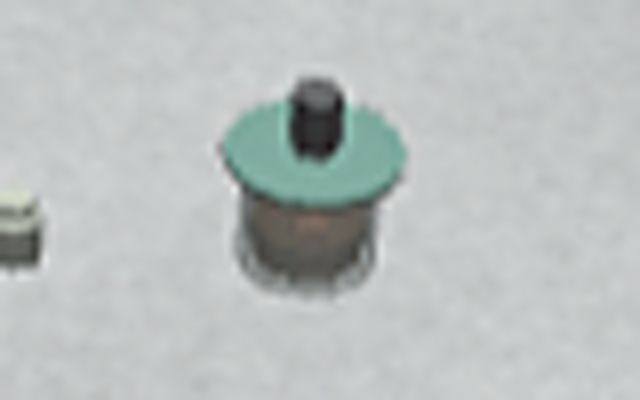

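```bash
python3 -c "
from workcell import ticket
print(ticket.job_done())"
```

```text
the job is handed in; nothing more can be done
None
```

I put each of the four blue-green lids on its own tub and handed the job in at about 31 s of robot time. The gripper was open and clear of everything.

**Centring:** at the last check, with lid and tub measured in the same camera, every lid was within the 11 mm limit.

| Lid | Side camera offset | Top camera offset |
|---|---|---|
| Square | 2 mm | 5 mm |
| Oblong | 1 mm | 5 mm |
| Big round | 3 mm | 6 mm |
| Small round | 4 mm | 3 mm |

**Squareness and flatness:** the square and oblong lids are within about 1° of their tubs' sides. All four lids look flat in the pictures.

**Bottle:** the image patches around it look the same as at the start in both cameras, so it has not moved.

**Disagreement:** before the lids went on, the two cameras differed by up to about 7 mm in y on where the tubs on the left stand. I put this mostly down to the blurred rims in the top view, so I placed by a value between the two, closer to the side view. For each lid I compared lid and rim in the side view before letting go.

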